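Strip the jammed cover off a sterilising canister

TASK

The cover of the steel sterilising canister has jammed on its cup and would bring the cup up with it. Without touching the cover yet, push the canister along the bench by its broad foot into the mouth of the hold-down bracket, gently, until you feel the foot just bear against the hidden stop inside; then pull the cover straight up off the cup, leaving the cup standing on the bench in the bracket, and set the cover down (do not drop it) mouth down in the middle of the white tray. Leave the bottle, beaker and dishes alone.

Things in the scene. Friction and masses are not known exactly. Their poses are not given: they have to be found in the camera images.
- cup: canister's inner part, mostly under the cover at the start: round steel foot on the bench, 124 mm across, 14 mm thick, carrying an upright cup 54 mm across up to 46 mm above the bench, then 50 mm, rim at 88 mm; short glass rods in it. 0.36 kg. Origin: centre of the foot's underside, z up; yaw is immaterial. Drags on the bench with 3 to 4 N, cover on; does not tip when pushed low on the foot.
- cover: plain aluminium cover, mouth down over the cup: 66 mm across, 68 mm to its flat top, with a stem (16 mm) and a black knob above. 0.2 kg. Origin: centre of its mouth, its lowest plane (26 mm above the bench at the start, 12 mm clear of the foot). Jammed on the cup by 8 to 14 N of friction (more than the cup weighs) for the first 16 mm of lift, then free; clears the rim after 62 mm.
- knob (a point): centre of the black round knob on the cover, 27 mm across, 24 mm high; 94 mm above the cover's origin
- bracket: fixed steel hold-down bracket, a low U 148 mm deep and 22 mm high. Origin: middle of its open mouth at bench level; x points inward, the way the foot must travel; z up. Side walls 132 mm apart inside; flared lead-ins reach 25 mm out before the mouth. Lips over the foot start at the mouth: underside 17.5 mm, top 21.5 mm up; the slot between them is 98 mm wide up to x = 30 mm, then 68 mm.
- tray: fixed shallow white square tray on the bench, 150 mm by 150 mm, walls 4 mm thick and 14 mm high, inner floor 4 mm above the bench. Origin: centre of its underside.
- flask: bystander: amber bottle with a white cap, 68 mm across, 150 mm tall, standing. Origin: centre of its underside.
- beaker: bystander: glass beaker, 72 mm across, 85 mm tall, standing. Origin: centre of its underside.
- dishes: bystander: stack of round culture dishes, 92 mm across, 41 mm tall. Origin: centre of its underside.
- home_mid (a point): bracket x = 53 mm, bench level: middle of where the foot's centre can come home. A solid two-sided stop hidden under the lips halts the centre somewhere from x = 28 to 78 mm (varies; not visible); the foot's rear is then from 34 mm outside the mouth to 16 mm inside it, so push with fingers less than 90 mm wide overall. Feel for it: 3 to 10 N is enough, over 25 N does damage.
Things that resemble listed ones, but are neither listed nor needed, are in the scene too. Several things have the shape of the cup; the one meant has the colours described above. There is more than one size of the tray; the one meant has the size given above.

How it is judged (in metres and radians):
On the way, in this order (a step that is already met when the one before it is completed fails the run):
1. the foot, pushed with the cover not touched, is under the bracket's lips and bears against the hidden stop with at least 2 N (x of cup in the frame of bracket above 0.022 m and contact force between cup and bracket above 2 N and z of cover in the frame of cup below 0.035 m and contact force between the fingers and cover below 0.1 N), for 0.05 s.
2. the cover has been pulled clear above the cup's rim while the cup stays down in the bracket (z of cover in the frame of cup above 0.09 m and height (world z) of cup below 0.01 m and x of cup in the frame of bracket above 0.018 m), for 0.1 s.
At the end, for the whole second after the job is handed in: The cup stands flat on the bench in the bracket (its centre more than 18 mm inside the mouth, tilt under 0.06 rad), and the cover stands mouth down on the tray's floor, within 35 mm of the tray's centre, tilted less than 0.08 rad; both are at rest (x of cup in the frame of bracket above 0.018 m and height (world z) of cup below 0.005 m and angle between cup's own z axis and vertical below 0.06 rad and horizontal distance between cover and tray below 0.035 m and height (world z) of cover between 0.001 and 0.009 m and angle between cover's own z axis and vertical below 0.08 rad and linear speed of each of cover, cup below 0.02 m/s); the robot touches nothing.
It fails at once if the robot touches the cover before the foot is in the bracket (cup's centre less than 18 mm inside the mouth) (x of cup in the frame of bracket below 0.018 m and contact force between any of the fingers, the arm and cover above 0.5 N).
It fails at once if the cup is lifted off the bench by more than 12 mm or tipped by more than 0.15 rad (height (world z) of cup above 0.012 m or angle between cup's own z axis and vertical above 0.15 rad).
It fails at once if the cup is pressed against the bracket with more than 25 N (contact force between cup and bracket above 25 N).
It fails at once if the cover is let fall (faster than 0.5 m/s while not held) (linear speed of cover above 0.5 m/s and contact force between the fingers and cover below 0.05 N).
It fails at once if a bystander is moved by more than 20 mm (distance of any of flask, beaker, dishes from where it was at the start of the episode above 0.02 m).
It also fails if it takes over 72 s, if anything falls off the work surface, if the arm or the gripper's body presses on something with over 40 N, if the wrist force passes 120 N, or if a joint passes its speed limit or range.

ROBOT

A 6-joint arm with a two-finger parallel gripper is mounted at the origin on the work surface. World frame = base frame: x ahead of the robot, y to its left, z up, the work surface at z = 0. Lengths are in mm, angles in rad, forces in N, time in s.
With the tool pointing down it reaches from about 300 to 750 mm from the base axis. Payload 8.5 kg.
Tool frame: the origin (TCP) lies midway between the tips of the shut fingers; the grasp point (between the pads) lies 19 mm behind it; z points along the fingers, y is the line along which they close (so a half turn about z gives the same grasp; the last joint's range is limited). The gripper opens to 88 mm and grips with 3 to 60 N. Pads are 18 mm wide; open, the fingers measure 123 mm over their backs; the gripper's body (75 mm by 187 mm) begins 45 mm behind the grasp point.
Start: joints at [1.066, 0.381, 1.297, -0, 1.464, -0.215], TCP at [157.16, 527.05, 238.748] pointing down, gripper open.
Joint ranges: [-3.11, 3.11], [-0.89, 2.33], [0.22, 2.48], [-1.42, 4.56], [0.17, 2.85], [-2.88, 2.88]. Speed limits (rad/s): [2.39, 2.39, 3.14, 3.14, 3.14, 3.14].

INTERFACE

Orientations are given as a unit quaternion [x, y, z, w].
In Python, from rig import bot, cams gives the robot as it stands.
- The arm moves only by the tool apply_moves, never from a script. Its arguments are lists of equal length, an entry for each row: "travel": the shift along the world's x, y, z scaled (see below), a list of three; "delta_rot": the turn, a rotation vector about the world's x, y, z scaled (see below), a list of three; "hand": the closure, from -1 (fully open) to 1 (shut), so that 0 is half open. In form: {"travel": [[dx, dy, dz], ...], "delta_rot": [[wx, wy, wz], ...], "hand": [hand, ...]}. A call has 1 to 20 rows; each row is the pose to reach, as a shift and turn from the pose commanded when the call began, turning the shorter way round; what a row does not reach only later rows make up. The controller multiplies each number of a shift by 80 mm and each number of a turn by 2 pi rad. A row lasts 1/8 s, in which the tool goes at most 62.5 mm and 10.7 degrees, less where a joint would pass 70% of its speed; a pose out of reach is approached as far as the arm can. A call with a number of a shift or a turn outside -1 to 1 is refused whole. A call with a gripper value outside its range is refused whole. The fingers move at their own pace and stop on an object; "force" is the grip in N (left out, the last holds). Time passes only in rows, so rows that repeat a pose let the fingers close. It gives the time, the measured TCP pose, the force, the opening and the grip force at its end, in the units of the state.
- bot.get_obs(): the state, without advancing time (a new reading comes with each control period).
- cams.read_camera(name): name is "side" or "top" or "wrist"; returns the picture (384x512x3 uint8, red, green, blue); there is no depth.
- cams.camera_params(name): a dict with "mtx" (3x3 intrinsics, pixels), "position" and "orientation" of the camera in the world. Camera axes: x right, y up, looking along -z (the intrinsics and any distortion apply to the point x, -y, -z); pixel columns grow to the right and rows downward; lengths in mm; the calibration is good to about 2 mm. A picture is of the moment at which its call begins: read the wrist's pose just before it. camera_params takes no time and is no camera call; for the wrist camera it gives the pose at the moment of the call.
- bot.hand_in(): hands the job in; it is judged then, once.
The state is a dict: "clock": time; "joints": joint angles; "joint_vel": joint speeds; "joint_torque": joint torques, N m; "tool_pos": TCP position; "orientation": TCP orientation; "contact_force": force on the tool from outside, world axes, zero at the start; "moment": the same for the moment, N m; "opening": finger opening in mm; "grip_force": force on a finger pad.
Only numpy, scipy, OpenCV 4.12 (cv2) and the standard library are available. Lean on these libraries where they do the work, as an engineer would, in place of code of your own. Each camera call takes 0.05 s, during which the arm holds its last target. There are 200 camera calls.

## Working session

There is one attempt and no reset: what is moved stays moved. The work goes in short steps, Python scripts to look and compute and a tool call to move; the robot and the scene stay as the last step left them, time stands still between calls to the robot, and variables do not carry over. Pictures are saved under pics/ and viewed, at most 10 in all, crops included, and the job is handed in when it is done.

Besides the shell and the picture viewer there is one more tool, called after ">>>" by a JSON object that holds its "api" and its "payload", one argument or row to a line. apply_moves: Moves the arm, as the interface text tells. Shifts and turns lie within -1 to 1; 1 stands for 80 mm of shift or 2 pi rad of turn. Its arguments: {"type":"object","properties":{"travel":{"type":"array","items":{"type":"array","items":{"type":"number","minimum":-1,"maximum":1}}},"delta_rot":{"type":"array","items":{"type":"array","items":{"type":"number","minimum":-1,"maximum":1}}},"hand":{"type":"array","items":{"type":"number"}},"force":{"type":"number"}},"required":["travel","delta_rot","hand"]}

```bash
mkdir -p pics; cat > h.py <<'E'
import numpy as np,cv2
from scipy.spatial.transform import Rotation as R
from rig import bot,cams
def ray(n,uv,p=None):
    p=p or cams.camera_params(n);K=np.array(p["mtx"])
    d=np.linalg.inv(K)@[uv[0],uv[1],1]
    return np.array(p["position"]),R.from_quat(p["orientation"]).as_matrix()@[d[0],-d[1],-d[2]]
def at(n,uv,z=0,p=None):
    o,d=ray(n,uv,p);return (o+d*(z-o[2])/d[2]).round(1)
def proj(n,X,p=None):
    p=p or cams.camera_params(n);K=np.array(p["mtx"])
    c=R.from_quat(p["orientation"]).as_matrix().T@(np.array(X,float)-p["position"])
    q=K@[c[0],-c[1],-c[2]];return (q[:2]/q[2]).round(1)
def snap(n,f):
    im=cams.read_camera(n)[:,:,::-1].copy();cv2.imwrite("pics/"+f,im);return im
E
python3 - <<'E'
from h import *
a=snap("top","t0.png");b=snap("side","s0.png")
cv2.imwrite("pics/t0b.png",cv2.resize(a,(800,600),interpolation=cv2.INTER_CUBIC))
for n in("top","side"):
    p=cams.camera_params(n);print({k:v for k,v in p.items()})
print(bot.get_obs())
E
```

```text
{'mtx': array([[455.18592385,   0.        , 249.90612549],
       [  0.        , 455.18592385, 187.06020009],
       [  0.        ,   0.        ,   1.        ]]), 'position': array([ 261.31239259,   -8.32832313, 1645.95853579]), 'orientation': array([-0.04689753,  0.04885277,  0.70600821, -0.70495846])}
{'mtx': array([[403.13824114,   0.        , 251.7275551 ],
       [  0.        , 403.13824114, 197.02169046],
       [  0.        ,   0.        ,   1.        ]]), 'position': array([ -22.72951517, -902.85502463,  775.03059989]), 'orientation': array([ 0.46622784, -0.11213528, -0.20936511,  0.8521875 ])}
{'clock': 0.1, 'joints': array([ 1.06569826e+00,  3.81101053e-01,  1.29812044e+00,  8.28607699e-06,
        1.46358720e+00, -2.15298081e-01]), 'joint_vel': array([-0.00015117, -0.00051002, -0.00251186,  0.00012782, -0.00048918,
       -0.00092068]), 'joint_torque': array([ 3.97923170e-03, -4.38649464e+01, -2.24914026e+01,  7.14591192e-02,
        3.41723557e-02, -5.86849728e-05]), 'tool_pos': array([157.05070163, 526.8545617 , 238.2360782 ]), 'orientation': array([ 1.44393886e-01,  9.89520104e-01, -5.67551786e-04, -2.18157900e-04]), 'contact_force': array([ 0.18262749, -0.11029641,  0.08614897]), 'moment': array([ 0.02713117, -0.04445254, -0.02666382]), 'grip_force': 0.0, 'opening': 88.24703697081155}
```

View pics/t0b.png

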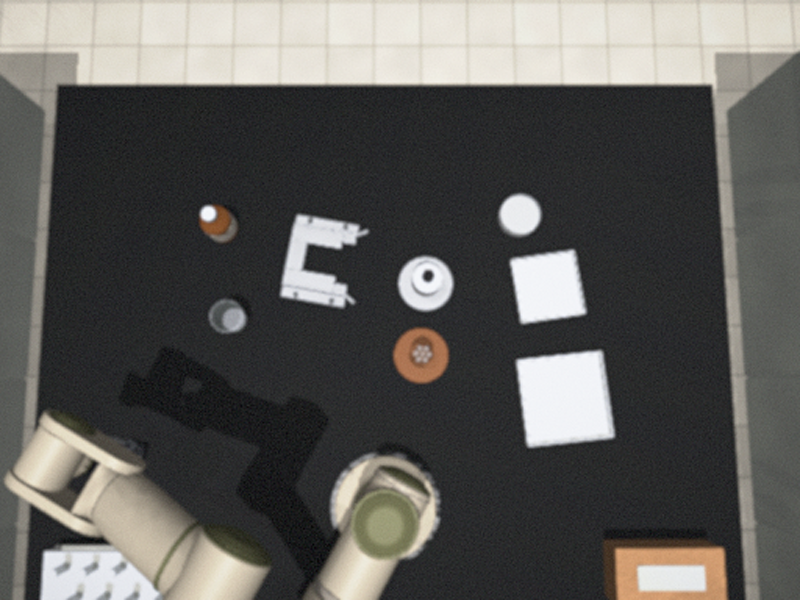

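View pics/s0.png

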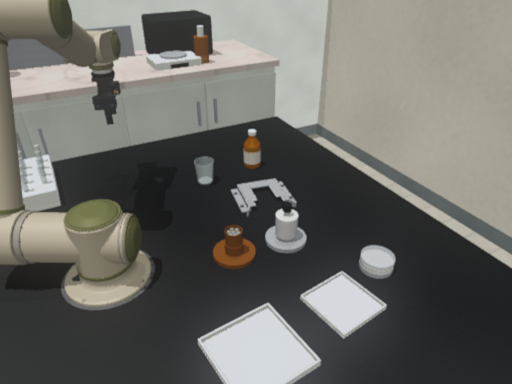

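The top view (800x600 scale) shows the steel canister with its black knob at (426,283). A copper cup of the same shape stands at (421,355); it has the wrong colour and no cover, so it's a decoy. The bracket is at (320,262) with its mouth facing right. There are two trays, a smaller one at (548,287) and a larger one at (565,398). Next I'll measure them and check an enlarged crop.

```bash
python3 - <<'E'
from h import *
a=cv2.imread("pics/t0.png")
g=cv2.cvtColor(a,cv2.COLOR_BGR2GRAY)
m=(g>90).astype(np.uint8)
n,l,s,c=cv2.connectedComponentsWithStats(m)
for i in range(1,n):
    if s[i,4]>150 and 100<c[i][1]<300 and 100<c[i][0]<420:
        cn=max(cv2.findContours((l==i).astype(np.uint8),0,1)[0],key=cv2.contourArea)
        r=cv2.minAreaRect(cn);b=cv2.boxPoints(r)
        print(c[i].round(1),s[i,4],at("top",c[i],7),[at("top",q,14)[:2].tolist() for q in b],"circ",cv2.minEnclosingCircle(cn))
x0,y0,x1,y1=170,120,400,292
cv2.imwrite("pics/crop1.png",cv2.resize(a[y0:y1,x0:x1],None,fx=3.4,fy=3.4,interpolation=cv2.INTER_CUBIC))
E
```

```text
[231.4 130.6] 50718 [695.3  54.8   7. ] [[-190.0, 841.0], [1207.6, 942.2], [1207.4, -1016.7], [-194.2, -905.6]] circ ((255.5, 186.89425659179688), 316.55926513671875)
[332.3 137.2] 605 [ 670.  -317.5    7. ] [[667.3, -247.0], [739.2, -318.7], [669.1, -384.9], [598.0, -313.2]] circ ((332.20587158203125, 137.2058868408203), 13.969490051269531)
[137.5 142.6] 275 [650.3 400.6   7. ] [[652.3, 454.6], [702.3, 419.8], [644.0, 342.3], [594.4, 377.3]] circ ((138.0, 142.0), 13.038504600524902)
[202.3 166.5] 1833 [560.8 161.    7. ] [[474.7, 248.3], [675.5, 216.0], [642.3, 38.2], [442.5, 73.2]] circ ((206.7857208251953, 167.7142791748047), 35.00191116333008)
[350.3 183. ] 1904 [ 499.2 -378.6    7. ] [[565.9, -287.3], [592.5, -446.1], [432.3, -466.5], [406.4, -309.6]] circ ((350.5, 183.0), 29.82039451599121)
[271.9 181.2] 998 [506.2 -93.1   7. ] [[506.0, -2.5], [598.2, -93.9], [505.8, -183.8], [414.9, -92.4]] circ ((271.9583435058594, 181.0), 18.069448471069336)
[146.5 202.8] 301 [428.  360.9   7. ] [[466.4, 405.5], [466.3, 322.5], [393.9, 320.6], [394.0, 403.1]] circ ((145.43548583984375, 202.27420043945312), 11.69267749786377)
[269.  227.4] 921 [338.4 -81.4   7. ] [[400.6, -20.4], [400.4, -142.6], [279.2, -141.1], [279.4, -20.1]] circ ((269.20587158203125, 226.9705810546875), 17.574718475341797)
[361.2 254.8] 3341 [ 240.7 -409.4    7. ] [[331.7, -296.0], [357.0, -502.3], [151.7, -519.4], [127.4, -316.5]] circ ((361.5, 254.5), 39.9062385559082)
```

View pics/crop1.png

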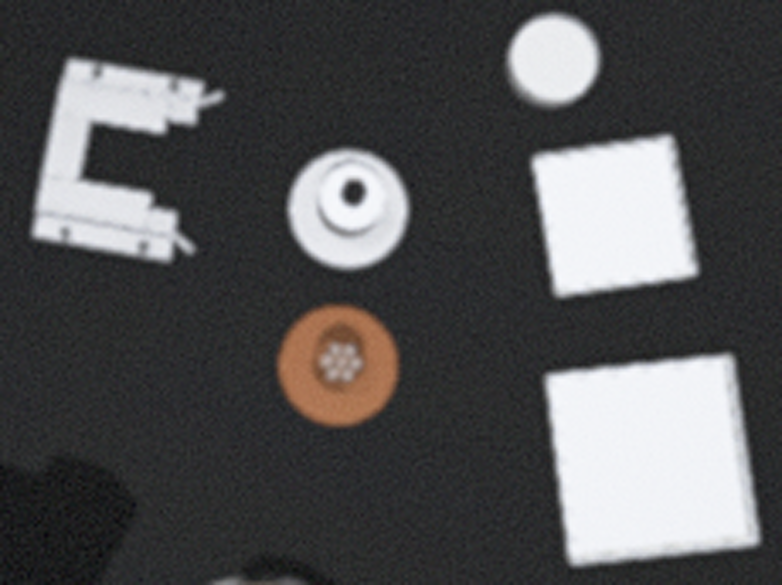

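The crop confirms it: the canister is the light steel foot at crop (348,209) with a black knob at (353,192). The copper one at (338,366) is the decoy. The small tray measures about 155–160 mm and the big one about 205 mm, so I'll use the small one, at crop (615,216). The bracket mouth opens to the right.

```bash
python3 - <<'E'
from h import *
c=lambda x,y:(170+(x+.5)/3.4-.5,120+(y+.5)/3.4-.5)
foot=at("top",c(348.5,209.5),14)[:2]
P={k:at("top",c(*v),22)[:2] for k,v in dict(ru=(68,58),rl=(32,238),fu=(205,80),fl=(172,262)).items()}
M=(P['fu']+P['fl'])/2;Rr=(P['ru']+P['rl'])/2
print(P,np.linalg.norm(P['fu']-P['fl']))
d=M*0+(Rr-M);L=np.linalg.norm(d);d/=L;w=P['fl']-P['fu'];w/=np.linalg.norm(w)
print("M",M,"d",d,L,np.degrees(np.arctan2(d[1],d[0])),"from w",np.degrees(np.arctan2(w[1],w[0]))+90+180)
n=np.array([-d[1],d[0]])
print("foot",foot,"along",(foot-M)@d,"lat",(foot-M)@n)
print("knob",at("top",c(353,192),120), "tray",at("top",c(614.5,216),14), "decoy",at("top",c(338.5,366),14))
print("side foot proj",proj("side",[*foot,0]),"knob",proj("side",[*foot,120]))
E
```

```text
{'ru': array([668.7, 206.9]), 'rl': array([473.7, 241.8]), 'fu': array([644.4,  59.6]), 'fl': array([447.9,  93.6])} 199.4197833716605
M [546.15  76.6 ] d [0.1671577  0.98593017] 149.85848324335868 80.37739710891708 from w 440.1834215096396
foot [504.9 -93.7] along -174.7991634044575 lat 12.202662541501674
knob [506.8 -92.8 120. ] tray [ 497.6 -377.3   14. ] decoy [338.5 -81.8  14. ]
side foot proj [283.9 240.6] knob [285.5 208. ]
```

>>> {"api": "apply_moves", "payload": {
  "travel": [
    [0.22,-0.49,0],
    [0.444,-0.98,0],
    [0.444,-0.98,0]
  ],
  "delta_rot": [
    [0,0,-0.0142],
    [0,0,-0.0283],
    [0,0,-0.0283]
  ],
  "hand": [-0.02,-0.02,-0.02]
}}

```text
clock: 0.48
tool_pos: [193.3, 447.0, 238.8]
orientation: [0.233, 0.972, -0.0, -0.0]
contact_force: [-0.5, -0.3, 0.1]
opening: 60.3
grip_force: 0.0
```

>>> {"api": "apply_moves", "payload": {
  "travel": [
    [0.22,-0.49,0],
    [0.444,-0.98,0],
    [0.444,-0.98,0]
  ],
  "delta_rot": [
    [0,0,-0.0142],
    [0,0,-0.0283],
    [0,0,-0.0283]
  ],
  "hand": [-0.02,-0.02,-0.02]
}}

```text
clock: 0.85
tool_pos: [228.8, 369.4, 238.8]
orientation: [0.318, 0.948, -0.0, -0.0]
contact_force: [-0.3, 0.1, 0.0]
opening: 44.9
grip_force: 0.0
```

>>> {"api": "apply_moves", "payload": {
  "travel": [
    [0.22,-0.49,0],
    [0.444,-0.98,0],
    [0.444,-0.98,0]
  ],
  "delta_rot": [
    [0,0,-0.0142],
    [0,0,-0.0283],
    [0,0,-0.0283]
  ],
  "hand": [-0.02,-0.02,-0.02]
}}

```text
clock: 1.23
tool_pos: [264.5, 291.5, 238.8]
orientation: [0.401, 0.916, 0.0, -0.0]
contact_force: [0.6, 0.3, 0.0]
opening: 44.9
grip_force: 0.0
```

>>> {"api": "apply_moves", "payload": {
  "travel": [
    [0.22,-0.49,0],
    [0.444,-0.98,0],
    [0.444,-0.98,0]
  ],
  "delta_rot": [
    [0,0,-0.0142],
    [0,0,-0.0283],
    [0,0,-0.0283]
  ],
  "hand": [-0.02,-0.02,-0.02]
}}

```text
clock: 1.6
tool_pos: [300.2, 213.3, 238.8]
orientation: [0.481, 0.877, 0.0, -0.0]
contact_force: [-0.2, 0.1, 0.0]
opening: 45.1
grip_force: 0.0
```

>>> {"api": "apply_moves", "payload": {
  "travel": [
    [0.22,-0.49,0],
    [0.444,-0.98,0],
    [0.444,-0.98,0]
  ],
  "delta_rot": [
    [0,0,-0.0142],
    [0,0,-0.0283],
    [0,0,-0.0283]
  ],
  "hand": [-0.02,-0.02,-0.02]
}}

```text
clock: 1.98
tool_pos: [335.8, 135.0, 238.7]
orientation: [0.556, 0.831, 0.0, -0.0]
contact_force: [-0.1, -0.1, -0.5]
opening: 44.8
grip_force: 0.0
```

>>> {"api": "apply_moves", "payload": {
  "travel": [
    [0.22,-0.49,0],
    [0.444,-0.98,0],
    [0.444,-0.98,0]
  ],
  "delta_rot": [
    [0,0,-0.0142],
    [0,0,-0.0283],
    [0,0,-0.0283]
  ],
  "hand": [-0.02,-0.02,-0.02]
}}

```text
clock: 2.35
tool_pos: [371.2, 56.9, 238.6]
orientation: [0.627, 0.779, 0.0, -0.0]
contact_force: [0.5, 0.8, 0.4]
opening: 45.1
grip_force: 0.0
```

>>> {"api": "apply_moves", "payload": {
  "travel": [
    [0.22,-0.49,0],
    [0.444,-0.98,0],
    [0.444,-0.98,0]
  ],
  "delta_rot": [
    [0,0,-0.0142],
    [0,0,-0.0283],
    [0,0,-0.0283]
  ],
  "hand": [-0.02,-0.02,-0.02]
}}

```text
clock: 2.72
tool_pos: [406.7, -21.2, 238.5]
orientation: [0.694, 0.72, 0.0, -0.0]
contact_force: [-0.1, 0.8, 0.5]
opening: 44.7
grip_force: 0.0
```

>>> {"api": "apply_moves", "payload": {
  "travel": [
    [0.22,-0.49,0],
    [0.444,-0.98,0],
    [0.444,-0.98,0]
  ],
  "delta_rot": [
    [0,0,-0.0142],
    [0,0,-0.0283],
    [0,0,-0.0283]
  ],
  "hand": [-0.02,-0.02,-0.02]
}}

```text
clock: 3.1
tool_pos: [442.1, -99.3, 238.4]
orientation: [0.755, 0.656, 0.0, -0.0]
contact_force: [-1.0, 0.7, -0.5]
opening: 45.1
grip_force: 0.0
```

>>> {"api": "apply_moves", "payload": {
  "travel": [
    [0.22,-0.49,0],
    [0.444,-0.98,0],
    [0.444,-0.98,0],
    [0.444,-0.98,0]
  ],
  "delta_rot": [
    [0,0,-0.0142],
    [0,0,-0.0283],
    [0,0,-0.0283],
    [0,0,-0.0283]
  ],
  "hand": [-0.02,-0.02,-0.02,-0.02]
}}

```text
clock: 3.6
tool_pos: [476.6, -176.0, 238.7]
orientation: [0.809, 0.587, 0.0, -0.001]
contact_force: [-0.0, 1.0, -0.5]
opening: 45.1
grip_force: 0.0
```

>>> {"api": "apply_moves", "payload": {
  "travel": [
    [0,0,-0.4],
    [0,0,-0.9],
    [0,0,-0.9]
  ],
  "delta_rot": [
    [0.0264,-0.0088,0],
    [0.0527,-0.0176,0],
    [0.0527,-0.0176,0]
  ],
  "hand": [-0.02,-0.02,-0.02]
}}

```text
clock: 3.98
tool_pos: [475.3, -177.4, 164.8]
orientation: [0.798, 0.576, 0.14, -0.104]
contact_force: [0.0, 0.1, 0.2]
opening: 45.4
grip_force: 0.0
```

>>> {"api": "apply_moves", "payload": {
  "travel": [
    [0,0,-0.5],
    [0,0,-1],
    [0,0,-1]
  ],
  "delta_rot": [
    [0,0,0],
    [0,0,0],
    [0,0,0]
  ],
  "hand": [-0.02,-0.02,-0.02]
}}

```text
clock: 4.35
tool_pos: [476.6, -176.6, 86.8]
orientation: [0.797, 0.578, 0.14, -0.102]
contact_force: [0.5, -0.3, 0.1]
opening: 44.6
grip_force: 0.0
```

>>> {"api": "apply_moves", "payload": {
  "travel": [
    [0,0,-0.4],
    [0,0,-0.7],
    [0,0,-0.7],
    [0,0,-0.7]
  ],
  "delta_rot": [
    [0,0,0],
    [0,0,0],
    [0,0,0],
    [0,0,0]
  ],
  "hand": [-0.02,-0.02,-0.02,-0.02]
}}

```text
clock: 4.85
tool_pos: [477.8, -178.7, 32.9]
orientation: [0.798, 0.578, 0.141, -0.1]
contact_force: [-0.4, -0.4, -0.8]
opening: 44.8
grip_force: 0.0
```

```bash
python3 - <<'E'
from h import *
o=bot.get_obs();print(o["tool_pos"],R.from_quat(o["orientation"]).as_matrix().round(3),o["opening"])
a=snap("wrist","w1.png")
E
```

```text
[ 477.82274122 -178.74011972   32.85286235] [[ 0.293  0.95   0.11 ]
 [ 0.893 -0.313  0.322]
 [ 0.341  0.004 -0.94 ]] 44.77481342690402
```

View pics/w1.png

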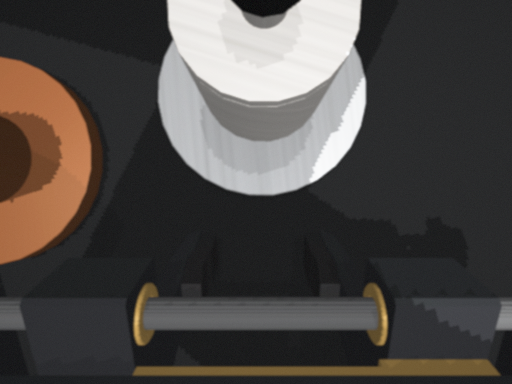

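The wrist view shows the steel foot's rear at (262,195), centred between the two fingers at (190,290) and (335,290). The tool is lined up, so I'll lower it and make the first push.

>>> {"api": "apply_moves", "payload": {
  "travel": [
    [0,0,-0.15],
    [0,0,-0.32],
    [0,0,-0.32],
    [0.04,0.12,-0.32],
    [0.065,0.2,-0.32],
    [0.075,0.235,-0.32]
  ],
  "delta_rot": [
    [0,0,0],
    [0,0,0],
    [0,0,0],
    [0,0,0],
    [0,0,0],
    [0,0,0]
  ],
  "hand": [-0.02,-0.02,-0.02,-0.02,-0.02,-0.02]
}}

```text
clock: 5.65
tool_pos: [482.9, -159.0, 5.3]
orientation: [0.798, 0.577, 0.141, -0.101]
contact_force: [0.2, 0.0, -0.8]
opening: 45.1
grip_force: 0.0
```

>>> {"api": "apply_moves", "payload": {
  "travel": [
    [0.01,0.03,0],
    [0.03,0.09,0],
    [0.05,0.15,0],
    [0.07,0.21,0],
    [0.09,0.28,0],
    [0.11,0.34,0],
    [0.13,0.4,0],
    [0.15,0.46,0],
    [0.17,0.52,0],
    [0.19,0.58,0],
    [0.21,0.65,0],
    [0.23,0.71,0],
    [0.25,0.77,0],
    [0.27,0.83,0],
    [0.29,0.9,0],
    [0.31,0.96,0],
    [0.325,0.99,0],
    [0.325,0.99,0]
  ],
  "delta_rot": [
    [0,0,0],
    [0,0,0],
    [0,0,0],
    [0,0,0],
    [0,0,0],
    [0,0,0],
    [0,0,0],
    [0,0,0],
    [0,0,0],
    [0,0,0],
    [0,0,0],
    [0,0,0],
    [0,0,0],
    [0,0,0],
    [0,0,0],
    [0,0,0],
    [0,0,0],
    [0,0,0]
  ],
  "hand": [-0.02,-0.02,-0.02,-0.02,-0.02,-0.02,-0.02,-0.02,-0.02,-0.02,-0.02,-0.02,-0.02,-0.02,-0.02,-0.02,-0.02,-0.02]
}}

```text
clock: 7.9
tool_pos: [508.8, -80.2, 5.1]
orientation: [0.798, 0.577, 0.141, -0.102]
contact_force: [-1.1, -2.0, 0.6]
opening: 45.4
grip_force: 0.7
```

```bash
python3 - <<'E'
from h import *
o=bot.get_obs();print(o["tool_pos"],o["contact_force"],o["opening"])
a=snap("top","t2.png")
x0,y0,x1,y1=170,120,330,240
cv2.imwrite("pics/crop2.png",cv2.resize(a[y0:y1,x0:x1],None,fx=5,fy=5,interpolation=cv2.INTER_CUBIC))
E
```

```text
[508.81667823 -80.16716783   5.12558467] [-1.1113824  -2.03082585  0.62690506] 45.43389509039248
```

View pics/crop2.png

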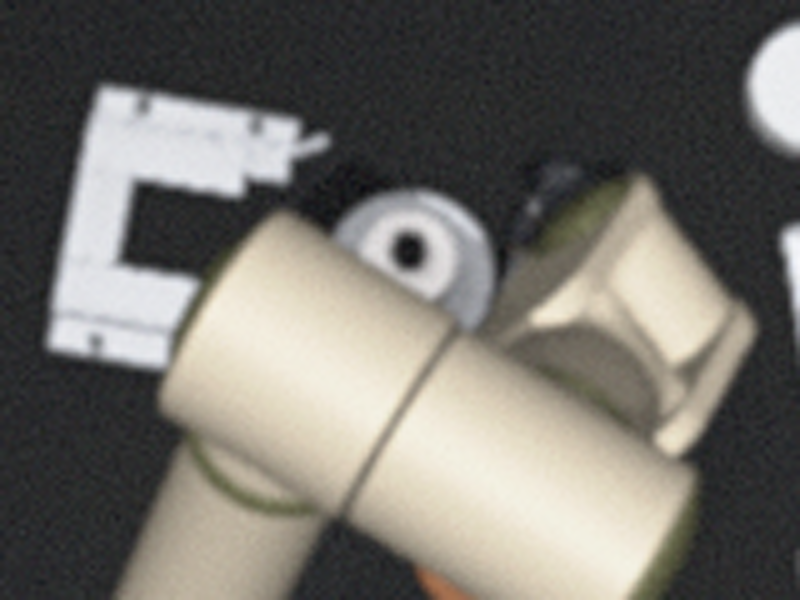

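The top crop shows the knob at (408,250), and the foot spans up to x=495 with its top edge at y=188. It is just short of the bracket's lead-ins. I'll compute the lateral error.

```bash
python3 - <<'E'
from h import *
c=lambda x,y:(170+(x+.5)/5-.5,120+(y+.5)/5-.5)
k=at("top",c(408,250),120)[:2]
M=np.array([546.15,76.6]);d=np.array([np.cos(np.radians(80.3)),np.sin(np.radians(80.3))]);n=np.array([-d[1],d[0]])
e=np.array([.3156,.9489]);t=np.array([508.8,-80.2])
for q in(k,k-[1.9,.9],t+66.3*e):print(q,(q-M)@d,(q-M)@n)
# bracket axis recheck from this crop: rear corners, front-top corner
P=[at("top",c(*v),22)[:2] for v in((100,85),(47,350),(302,120))];print(P,[((p-M)@d,(p-M)@n) for p in P])
E
```

```text
[529.3 -17.2] -95.29803144620476 0.8047996509499477
[527.4 -18.1] -96.50529438955822 2.5259958006102434
[529.72428 -17.28793] -95.31321767827991 0.37177011193970905
[array([669.1, 207.1]), array([473.9, 242. ]), array([642.8,  59.3])] [(np.float64(149.35007193361247), np.float64(-99.20437749124171)), (np.float64(150.86199611372493), np.float64(99.08521902172113)), (np.float64(-0.7681714802796493), np.float64(-98.18310655391222))]
```

>>> {"api": "apply_moves", "payload": {
  "travel": [
    [-0.012,-0.036,0],
    [-0.024,-0.071,0],
    [0.05,-0.08,0],
    [0.11,-0.093,0],
    [0.11,-0.093,0]
  ],
  "delta_rot": [
    [0,0,0],
    [0,0,0],
    [0,0,0.0121],
    [0,0,0.0242],
    [0,0,0.0242]
  ],
  "hand": [-0.02,-0.02,-0.02,-0.02,-0.02]
}}

```text
clock: 8.57
tool_pos: [517.9, -88.2, 5.0]
orientation: [0.752, 0.636, 0.133, -0.112]
contact_force: [-0.9, 0.8, 0.2]
opening: 44.5
grip_force: 0.0
```

>>> {"api": "apply_moves", "payload": {
  "travel": [
    [0.01,0.06,0],
    [0.021,0.12,0],
    [0.031,0.18,0],
    [0.041,0.24,0],
    [0.051,0.3,0],
    [0.062,0.36,0],
    [0.068,0.4,0]
  ],
  "delta_rot": [
    [0,0,0],
    [0,0,0],
    [0,0,0],
    [0,0,0],
    [0,0,0],
    [0,0,0],
    [0,0,0]
  ],
  "hand": [-0.02,-0.02,-0.02,-0.02,-0.02,-0.02,-0.02]
}}

```text
clock: 9.45
tool_pos: [523.1, -55.6, 5.1]
orientation: [0.752, 0.636, 0.133, -0.112]
contact_force: [-1.2, -2.9, -0.2]
opening: 44.7
grip_force: 1.3
```

```bash
python3 - <<'E'
from h import *
o=bot.get_obs();print(o["tool_pos"],o["contact_force"],o["opening"])
a=snap("wrist","w2.png")
E
```

```text
[523.1106918  -55.63142398   5.13766874] [-1.23876243 -2.93746851 -0.24236117] 44.69507366177007
```

View pics/w2.png

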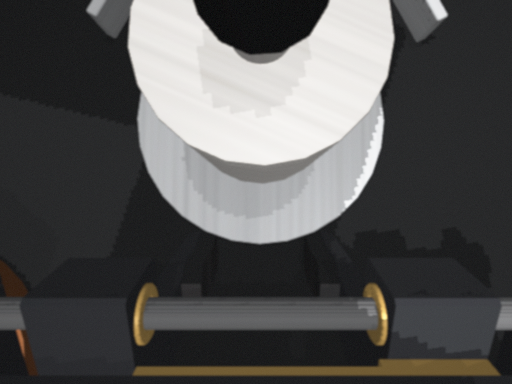

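The lead-ins appear symmetrically about the foot, at (110,15) and (420,15), with the foot centred at x=261. The foot is aligned, so I'll keep pushing.

>>> {"api": "apply_moves", "payload": {
  "travel": [
    [0.01,0.06,0],
    [0.021,0.12,0],
    [0.031,0.18,0],
    [0.041,0.24,0],
    [0.051,0.3,0],
    [0.062,0.36,0],
    [0.072,0.42,0],
    [0.082,0.48,0],
    [0.085,0.5,0]
  ],
  "delta_rot": [
    [0,0,0],
    [0,0,0],
    [0,0,0],
    [0,0,0],
    [0,0,0],
    [0,0,0],
    [0,0,0],
    [0,0,0],
    [0,0,0]
  ],
  "hand": [-0.02,-0.02,-0.02,-0.02,-0.02,-0.02,-0.02,-0.02,-0.02]
}}

```text
clock: 10.62
tool_pos: [529.9, -15.7, 5.1]
orientation: [0.752, 0.636, 0.133, -0.112]
contact_force: [-0.5, -2.8, -1.7]
opening: 45.0
grip_force: 1.3
```

>>> {"api": "apply_moves", "payload": {
  "travel": [
    [0.01,0.06,0],
    [0.021,0.12,0],
    [0.031,0.18,0],
    [0.041,0.24,0],
    [0.051,0.3,0],
    [0.062,0.36,0],
    [0.072,0.42,0],
    [0.082,0.48,0],
    [0.085,0.5,0]
  ],
  "delta_rot": [
    [0,0,0],
    [0,0,0],
    [0,0,0],
    [0,0,0],
    [0,0,0],
    [0,0,0],
    [0,0,0],
    [0,0,0],
    [0,0,0]
  ],
  "hand": [-0.02,-0.02,-0.02,-0.02,-0.02,-0.02,-0.02,-0.02,-0.02]
}}

```text
clock: 11.75
tool_pos: [536.7, 24.4, 5.1]
orientation: [0.752, 0.636, 0.133, -0.112]
contact_force: [-0.9, -2.4, -1.1]
opening: 44.7
grip_force: 1.3
```

>>> {"api": "apply_moves", "payload": {
  "travel": [
    [0.007,0.04,0],
    [0.013,0.075,0],
    [0.013,0.075,0]
  ],
  "delta_rot": [
    [0,0,0],
    [0,0,0],
    [0,0,0]
  ],
  "hand": [-0.02,-0.02,-0.02]
}}

```text
clock: 12.12
tool_pos: [537.7, 30.3, 5.2]
orientation: [0.752, 0.636, 0.133, -0.112]
contact_force: [-0.7, -2.0, -0.8]
opening: 45.0
grip_force: 0.6
```

>>> {"api": "apply_moves", "payload": {
  "travel": [
    [0.0021,0.0125,0],
    [0.0042,0.025,0],
    [0.0042,0.025,0]
  ],
  "delta_rot": [
    [0,0,0],
    [0,0,0],
    [0,0,0]
  ],
  "hand": [-0.02,-0.02,-0.02]
}}

```text
clock: 12.5
tool_pos: [538.1, 32.0, 5.2]
orientation: [0.752, 0.636, 0.133, -0.112]
contact_force: [-1.2, -3.0, -0.7]
opening: 44.7
grip_force: 1.1
```

>>> {"api": "apply_moves", "payload": {
  "travel": [
    [0.0021,0.0125,0],
    [0.0042,0.025,0]
  ],
  "delta_rot": [
    [0,0,0],
    [0,0,0]
  ],
  "hand": [-0.02,-0.02]
}}

```text
clock: 12.75
tool_pos: [538.4, 34.0, 5.1]
orientation: [0.752, 0.636, 0.133, -0.112]
contact_force: [-0.9, -3.8, -0.1]
opening: 44.9
grip_force: 1.3
```

>>> {"api": "apply_moves", "payload": {
  "travel": [
    [0.0021,0.0125,0],
    [0.0042,0.025,0]
  ],
  "delta_rot": [
    [0,0,0],
    [0,0,0]
  ],
  "hand": [-0.02,-0.02]
}}

```text
clock: 13.0
tool_pos: [538.7, 36.1, 5.2]
orientation: [0.752, 0.636, 0.133, -0.112]
contact_force: [-0.7, -3.1, -0.4]
opening: 45.0
grip_force: 1.3
```

>>> {"api": "apply_moves", "payload": {
  "travel": [
    [0.0021,0.0125,0],
    [0.0042,0.025,0]
  ],
  "delta_rot": [
    [0,0,0],
    [0,0,0]
  ],
  "hand": [-0.02,-0.02]
}}

```text
clock: 13.25
tool_pos: [539.1, 38.1, 5.1]
orientation: [0.752, 0.636, 0.133, -0.112]
contact_force: [-0.6, -2.5, 0.0]
opening: 44.7
grip_force: 1.3
```

>>> {"api": "apply_moves", "payload": {
  "travel": [
    [0.0021,0.0125,0],
    [0.0042,0.025,0]
  ],
  "delta_rot": [
    [0,0,0],
    [0,0,0]
  ],
  "hand": [-0.02,-0.02]
}}

```text
clock: 13.5
tool_pos: [539.4, 40.1, 5.1]
orientation: [0.752, 0.636, 0.133, -0.112]
contact_force: [-0.2, -2.5, -0.6]
opening: 45.1
grip_force: 1.3
```

>>> {"api": "apply_moves", "payload": {
  "travel": [
    [0.0021,0.0125,0],
    [0.0042,0.025,0]
  ],
  "delta_rot": [
    [0,0,0],
    [0,0,0]
  ],
  "hand": [-0.02,-0.02]
}}

```text
clock: 13.75
tool_pos: [539.8, 42.1, 5.2]
orientation: [0.752, 0.636, 0.133, -0.112]
contact_force: [-1.4, -2.2, -0.3]
opening: 45.3
grip_force: 1.3
```

>>> {"api": "apply_moves", "payload": {
  "travel": [
    [0.0021,0.0125,0],
    [0.0042,0.025,0]
  ],
  "delta_rot": [
    [0,0,0],
    [0,0,0]
  ],
  "hand": [-0.02,-0.02]
}}

```text
clock: 14.0
tool_pos: [540.1, 44.1, 5.1]
orientation: [0.752, 0.636, 0.133, -0.112]
contact_force: [-0.3, -2.9, -0.3]
opening: 44.8
grip_force: 1.3
```

>>> {"api": "apply_moves", "payload": {
  "travel": [
    [0.0021,0.0125,0],
    [0.0042,0.025,0]
  ],
  "delta_rot": [
    [0,0,0],
    [0,0,0]
  ],
  "hand": [-0.02,-0.02]
}}

```text
clock: 14.25
tool_pos: [540.4, 46.1, 5.1]
orientation: [0.752, 0.636, 0.133, -0.112]
contact_force: [-0.7, -2.5, -0.8]
opening: 45.0
grip_force: 1.3
```

>>> {"api": "apply_moves", "payload": {
  "travel": [
    [0.0021,0.0125,0],
    [0.0042,0.025,0]
  ],
  "delta_rot": [
    [0,0,0],
    [0,0,0]
  ],
  "hand": [-0.02,-0.02]
}}

```text
clock: 14.5
tool_pos: [540.8, 48.1, 5.1]
orientation: [0.752, 0.636, 0.133, -0.112]
contact_force: [-0.2, -2.6, -1.1]
opening: 44.8
grip_force: 1.3
```

>>> {"api": "apply_moves", "payload": {
  "travel": [
    [0.0021,0.0125,0],
    [0.0048,0.028,0]
  ],
  "delta_rot": [
    [0,0,0],
    [0,0,0]
  ],
  "hand": [-0.02,-0.02]
}}

```text
clock: 14.75
tool_pos: [541.1, 50.3, 5.2]
orientation: [0.752, 0.636, 0.133, -0.112]
contact_force: [-0.1, -3.7, -0.5]
opening: 45.0
grip_force: 1.3
```

>>> {"api": "apply_moves", "payload": {
  "travel": [
    [0.0021,0.0125,0],
    [0.0048,0.028,0]
  ],
  "delta_rot": [
    [0,0,0],
    [0,0,0]
  ],
  "hand": [-0.02,-0.02]
}}

```text
clock: 15.0
tool_pos: [541.5, 52.6, 5.1]
orientation: [0.752, 0.636, 0.133, -0.112]
contact_force: [-0.5, -2.7, -0.8]
opening: 44.9
grip_force: 1.3
```

>>> {"api": "apply_moves", "payload": {
  "travel": [
    [0.0021,0.0125,0],
    [0.0048,0.028,0]
  ],
  "delta_rot": [
    [0,0,0],
    [0,0,0]
  ],
  "hand": [-0.02,-0.02]
}}

```text
clock: 15.25
tool_pos: [541.9, 54.8, 5.1]
orientation: [0.752, 0.636, 0.133, -0.112]
contact_force: [-0.6, -3.7, -0.6]
opening: 44.9
grip_force: 1.3
```

>>> {"api": "apply_moves", "payload": {
  "travel": [
    [0.0021,0.0125,0],
    [0.0048,0.028,0]
  ],
  "delta_rot": [
    [0,0,0],
    [0,0,0]
  ],
  "hand": [-0.02,-0.02]
}}

```text
clock: 15.5
tool_pos: [542.3, 57.0, 5.1]
orientation: [0.752, 0.636, 0.133, -0.112]
contact_force: [-0.2, -2.8, 0.2]
opening: 44.6
grip_force: 1.3
```

>>> {"api": "apply_moves", "payload": {
  "travel": [
    [0.0021,0.0125,0],
    [0.0048,0.028,0]
  ],
  "delta_rot": [
    [0,0,0],
    [0,0,0]
  ],
  "hand": [-0.02,-0.02]
}}

```text
clock: 15.75
tool_pos: [542.7, 59.3, 5.1]
orientation: [0.752, 0.636, 0.133, -0.112]
contact_force: [-0.9, -3.1, -1.1]
opening: 45.2
grip_force: 1.3
```

>>> {"api": "apply_moves", "payload": {
  "travel": [
    [0.0021,0.0125,0],
    [0.0048,0.028,0]
  ],
  "delta_rot": [
    [0,0,0],
    [0,0,0]
  ],
  "hand": [-0.02,-0.02]
}}

```text
clock: 16.0
tool_pos: [543.1, 61.5, 5.1]
orientation: [0.752, 0.636, 0.133, -0.112]
contact_force: [-0.9, -3.0, -0.7]
opening: 44.9
grip_force: 1.3
```

>>> {"api": "apply_moves", "payload": {
  "travel": [
    [0.0021,0.0125,0],
    [0.0048,0.028,0]
  ],
  "delta_rot": [
    [0,0,0],
    [0,0,0]
  ],
  "hand": [-0.02,-0.02]
}}

```text
clock: 16.25
tool_pos: [543.4, 63.7, 5.1]
orientation: [0.752, 0.636, 0.133, -0.112]
contact_force: [-0.3, -2.6, -0.5]
opening: 45.0
grip_force: 1.3
```

>>> {"api": "apply_moves", "payload": {
  "travel": [
    [0.0021,0.0125,0],
    [0.0048,0.028,0]
  ],
  "delta_rot": [
    [0,0,0],
    [0,0,0]
  ],
  "hand": [-0.02,-0.02]
}}

```text
clock: 16.5
tool_pos: [543.8, 66.0, 5.1]
orientation: [0.752, 0.636, 0.133, -0.112]
contact_force: [-1.0, -4.1, -0.8]
opening: 44.6
grip_force: 1.3
```

>>> {"api": "apply_moves", "payload": {
  "travel": [
    [0.0021,0.0125,0],
    [0.0048,0.028,0]
  ],
  "delta_rot": [
    [0,0,0],
    [0,0,0]
  ],
  "hand": [-0.02,-0.02]
}}

```text
clock: 16.75
tool_pos: [544.2, 68.2, 5.2]
orientation: [0.752, 0.636, 0.133, -0.112]
contact_force: [-1.3, -2.0, -0.2]
opening: 44.7
grip_force: 1.3
```

>>> {"api": "apply_moves", "payload": {
  "travel": [
    [0.0021,0.0125,0],
    [0.0048,0.028,0]
  ],
  "delta_rot": [
    [0,0,0],
    [0,0,0]
  ],
  "hand": [-0.02,-0.02]
}}

```text
clock: 17.0
tool_pos: [544.6, 70.5, 5.2]
orientation: [0.752, 0.636, 0.133, -0.112]
contact_force: [-0.6, -2.7, -1.3]
opening: 45.2
grip_force: 1.3
```

>>> {"api": "apply_moves", "payload": {
  "travel": [
    [0.0021,0.0125,0],
    [0.0048,0.028,0]
  ],
  "delta_rot": [
    [0,0,0],
    [0,0,0]
  ],
  "hand": [-0.02,-0.02]
}}

```text
clock: 17.25
tool_pos: [545.0, 72.7, 5.2]
orientation: [0.752, 0.636, 0.133, -0.112]
contact_force: [-0.1, -2.4, 0.2]
opening: 44.8
grip_force: 1.3
```

>>> {"api": "apply_moves", "payload": {
  "travel": [
    [0.0021,0.0125,0],
    [0.0048,0.028,0]
  ],
  "delta_rot": [
    [0,0,0],
    [0,0,0]
  ],
  "hand": [-0.02,-0.02]
}}

```text
clock: 17.5
tool_pos: [545.4, 75.0, 5.1]
orientation: [0.752, 0.636, 0.133, -0.112]
contact_force: [-0.6, -2.3, -0.8]
opening: 44.8
grip_force: 1.3
```

>>> {"api": "apply_moves", "payload": {
  "travel": [
    [0.0021,0.0125,0],
    [0.0048,0.028,0]
  ],
  "delta_rot": [
    [0,0,0],
    [0,0,0]
  ],
  "hand": [-0.02,-0.02]
}}

```text
clock: 17.75
tool_pos: [545.7, 77.2, 5.2]
orientation: [0.752, 0.636, 0.133, -0.112]
contact_force: [-0.6, -3.5, -1.9]
opening: 44.9
grip_force: 1.3
```

>>> {"api": "apply_moves", "payload": {
  "travel": [
    [0.0021,0.0125,0],
    [0.0048,0.028,0]
  ],
  "delta_rot": [
    [0,0,0],
    [0,0,0]
  ],
  "hand": [-0.02,-0.02]
}}

```text
clock: 18.0
tool_pos: [546.1, 79.4, 5.2]
orientation: [0.752, 0.636, 0.133, -0.112]
contact_force: [0.6, -3.0, -1.4]
opening: 44.6
grip_force: 1.3
```

>>> {"api": "apply_moves", "payload": {
  "travel": [
    [0.0021,0.0125,0],
    [0.0048,0.028,0]
  ],
  "delta_rot": [
    [0,0,0],
    [0,0,0]
  ],
  "hand": [-0.02,-0.02]
}}

```text
clock: 18.25
tool_pos: [546.5, 81.7, 5.2]
orientation: [0.752, 0.636, 0.133, -0.112]
contact_force: [-1.0, -2.3, -0.0]
opening: 44.9
grip_force: 1.4
```

>>> {"api": "apply_moves", "payload": {
  "travel": [
    [0.0021,0.0125,0],
    [0.0048,0.028,0]
  ],
  "delta_rot": [
    [0,0,0],
    [0,0,0]
  ],
  "hand": [-0.02,-0.02]
}}

```text
clock: 18.5
tool_pos: [546.9, 83.9, 5.1]
orientation: [0.752, 0.636, 0.133, -0.112]
contact_force: [-0.0, -3.1, -0.6]
opening: 45.0
grip_force: 1.4
```

>>> {"api": "apply_moves", "payload": {
  "travel": [
    [0.0021,0.0125,0],
    [0.0048,0.028,0]
  ],
  "delta_rot": [
    [0,0,0],
    [0,0,0]
  ],
  "hand": [-0.02,-0.02]
}}

```text
clock: 18.75
tool_pos: [547.3, 86.1, 5.1]
orientation: [0.752, 0.636, 0.133, -0.112]
contact_force: [-1.4, -3.1, -0.3]
opening: 44.8
grip_force: 1.4
```

>>> {"api": "apply_moves", "payload": {
  "travel": [
    [0.0021,0.0125,0],
    [0.0042,0.025,0]
  ],
  "delta_rot": [
    [0,0,0],
    [0,0,0]
  ],
  "hand": [-0.02,-0.02]
}}

```text
clock: 19.0
tool_pos: [547.6, 88.1, 5.1]
orientation: [0.752, 0.636, 0.133, -0.112]
contact_force: [0.0, -3.4, -0.0]
opening: 45.0
grip_force: 1.7
```

>>> {"api": "apply_moves", "payload": {
  "travel": [
    [0.0021,0.0125,0],
    [0.0042,0.025,0]
  ],
  "delta_rot": [
    [0,0,0],
    [0,0,0]
  ],
  "hand": [-0.02,-0.02]
}}

```text
clock: 19.25
tool_pos: [548.3, 89.3, 5.1]
orientation: [0.752, 0.636, 0.133, -0.111]
contact_force: [-0.8, -11.6, 0.1]
opening: 45.0
grip_force: 4.7
```

The stop is felt: the force rose from about 3 N to 11.6 N. I'll hold one row, then retreat and rise.

>>> {"api": "apply_moves", "payload": {
  "travel": [
    [0,0,0],
    [-0.04,-0.215,0],
    [-0.08,-0.431,0],
    [-0.12,-0.7,0],
    [-0.12,-0.7,0.5],
    [-0.12,-0.7,1],
    [-0.12,-0.7,1]
  ],
  "delta_rot": [
    [0,0,0],
    [0,0,0],
    [0,0,0],
    [0,0,0],
    [0,0,0],
    [0,0,0],
    [0,0,0]
  ],
  "hand": [-0.02,-0.02,-0.02,-0.02,-0.02,-0.02,-0.02]
}}

```text
clock: 20.12
tool_pos: [539.3, 33.0, 87.6]
orientation: [0.752, 0.636, 0.135, -0.11]
contact_force: [-0.4, 0.3, -0.2]
opening: 44.7
grip_force: 0.0
```

>>> {"api": "apply_moves", "payload": {
  "travel": [
    [0,0,0.5],
    [0,0,0.99],
    [0,0,0.99],
    [0,0,0.99]
  ],
  "delta_rot": [
    [0,0,0],
    [-0.0274,0.0047,0],
    [-0.0548,0.0093,0],
    [-0.0548,0.0093,0]
  ],
  "hand": [-0.4,-0.4,-0.4,-0.4]
}}

```text
clock: 20.62
tool_pos: [538.0, 35.4, 163.8]
orientation: [0.763, 0.647, 0.0, -0.0]
contact_force: [0.4, 0.1, 0.5]
opening: 61.9
grip_force: 0.0
```

```bash
python3 - <<'E'
from h import *
o=bot.get_obs();print(o["tool_pos"],R.from_quat(o["orientation"]).as_matrix().round(3),o["opening"])
p=cams.camera_params("wrist");a=snap("wrist","w3.png")
import json;json.dump({k:np.array(v).tolist() for k,v in p.items()},open("w3.json","w"))
print("pred knob px",proj("wrist",[559,154,132],p),proj("wrist",[559,154,94],p))
E
```

```text
[537.99644902  35.43674388 163.76477353] [[ 0.163  0.987 -0.   ]
 [ 0.987 -0.163  0.001]
 [ 0.001 -0.    -1.   ]] 61.892761076376324
pred knob px [260.2   4.4] [260.2  20.7]
```

View pics/w3.png

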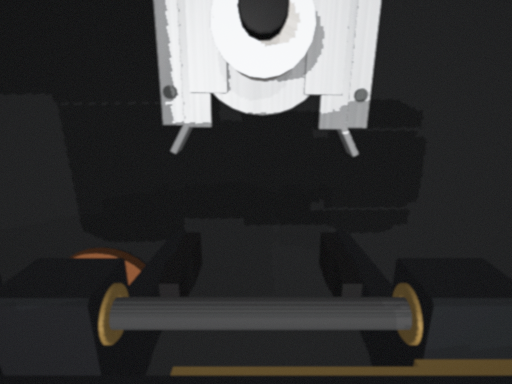

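The wrist view shows the canister inside the bracket. The cover top is centred at about (264,26) and the knob at about (264,10).

```bash
python3 - <<'E'
from h import *
import json;p=json.load(open("w3.json"))
print(at("wrist",(264,26),94,p),at("wrist",(264,38),122,p),at("wrist",(289,10),120,p)-at("wrist",(239,10),120,p),at("wrist",(264,10),120,p))
E
```

```text
[560.9 150.7  94. ] [558.8 140.  122. ] [26.6 -4.4  0. ] [561.1 153.8 120. ]
```

>>> {"api": "apply_moves", "payload": {
  "travel": [
    [0.1,0.45,0],
    [0.16,0.85,0],
    [0.16,0.85,0]
  ],
  "delta_rot": [
    [0,0,0],
    [0,0,0],
    [0,0,0]
  ],
  "hand": [-0.4,-0.4,-0.4]
}}

```text
clock: 21.05
tool_pos: [550.8, 102.5, 163.0]
orientation: [0.763, 0.646, 0.0, -0.002]
contact_force: [-0.6, -1.2, 0.2]
opening: 61.5
grip_force: 0.0
```

>>> {"api": "apply_moves", "payload": {
  "travel": [
    [0.06,0.3,0],
    [0.121,0.61,0],
    [0.121,0.61,0]
  ],
  "delta_rot": [
    [0,0,0],
    [0,0,0],
    [0,0,0]
  ],
  "hand": [-0.4,-0.4,-0.4]
}}

```text
clock: 21.42
tool_pos: [560.7, 150.3, 163.4]
orientation: [0.764, 0.646, -0.0, -0.001]
contact_force: [0.7, 0.3, 0.5]
opening: 61.4
grip_force: 0.0
```

```bash
python3 - <<'E'
from h import *
o=bot.get_obs();print(o["tool_pos"],o["opening"])
p=cams.camera_params("wrist");a=snap("wrist","w4.png")
print(proj("wrist",[560.5,152.5,120],p),proj("wrist",[*o["tool_pos"][:2],94],p))
E
```

```text
[560.73367534 150.26342224 163.43055132] 61.416374952057616
[257.1 214.5] [258.3 203.9]
```

View pics/w4.png

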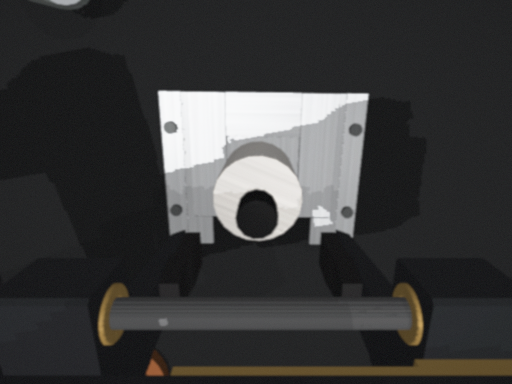

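The knob is at (257,213), where I predicted it, and is centred between the fingers. I'll descend and grip.

>>> {"api": "apply_moves", "payload": {
  "travel": [
    [0,0,-0.3],
    [0,0,-0.6],
    [0,0,-0.77],
    [0,0,-0.77],
    [0,0,-0.77],
    [0,0,-0.77],
    [0,0,-0.77],
    [0,0,-0.77],
    [0,0,-0.77],
    [0,0,-0.77],
    [0,0,-0.77]
  ],
  "delta_rot": [
    [0,0,0],
    [0,0,0],
    [0,0,0],
    [0,0,0],
    [0,0,0],
    [0,0,0],
    [0,0,0],
    [0,0,0],
    [0,0,0],
    [0,0,0],
    [0,0,0]
  ],
  "hand": [-0.4,-0.4,-0.4,-0.4,-0.4,1,1,1,1,1,1],
  "force": 45
}}

```text
clock: 22.85
tool_pos: [560.2, 151.0, 102.8]
orientation: [0.764, 0.646, -0.0, -0.0]
contact_force: [-5.0, 0.7, 3.7]
opening: 25.8
grip_force: 45.0
```

>>> {"api": "apply_moves", "payload": {
  "travel": [
    [0,0,0.03],
    [0,0,0.06],
    [0,0,0.09],
    [0,0,0.12],
    [0,0,0.15],
    [0,0,0.18],
    [0,0,0.21],
    [0,0,0.24],
    [0,0,0.27],
    [0,0,0.3],
    [0,0,0.33],
    [0,0,0.36]
  ],
  "delta_rot": [
    [0,0,0],
    [0,0,0],
    [0,0,0],
    [0,0,0],
    [0,0,0],
    [0,0,0],
    [0,0,0],
    [0,0,0],
    [0,0,0],
    [0,0,0],
    [0,0,0],
    [0,0,0]
  ],
  "hand": [1,1,1,1,1,1,1,1,1,1,1,1]
}}

```text
clock: 24.35
tool_pos: [561.0, 150.9, 132.0]
orientation: [0.764, 0.646, 0.0, 0.001]
contact_force: [-0.3, 0.3, -1.5]
opening: 25.8
grip_force: 45.0
```

Lifted 29 mm, past the jam and still held. I'll continue up to well clear of the rim.

>>> {"api": "apply_moves", "payload": {
  "travel": [
    [0,0,0.1],
    [0,0,0.2],
    [0,0,0.3],
    [0,0,0.4],
    [0,0,0.5],
    [0,0,0.6],
    [0,0,0.7],
    [0,0,0.8],
    [0,0,0.9],
    [0,0,1],
    [0,0,1]
  ],
  "delta_rot": [
    [0,0,0],
    [0,0,0],
    [0,0,0],
    [0,0,0],
    [0,0,0],
    [0,0,0],
    [0,0,0],
    [0,0,0],
    [0,0,0],
    [0,0,0],
    [0,0,0]
  ],
  "hand": [1,1,1,1,1,1,1,1,1,1,1]
}}

```text
clock: 25.72
tool_pos: [561.0, 150.9, 212.2]
orientation: [0.764, 0.646, 0.001, 0.001]
contact_force: [0.2, 0.6, -1.9]
opening: 25.4
grip_force: 45.0
```

```bash
python3 - <<'E'
from h import *
o=bot.get_obs();print(o["tool_pos"],o["contact_force"])
a=snap("side","s3.png")
cv2.imwrite("pics/s3c.png",cv2.resize(a[100:340,200:440],(600,600),interpolation=cv2.INTER_CUBIC))
E
```

```text
[561.04773216 150.89492491 212.18790276] [ 0.15228273  0.59987051 -1.85455641]
```

View pics/s3c.png

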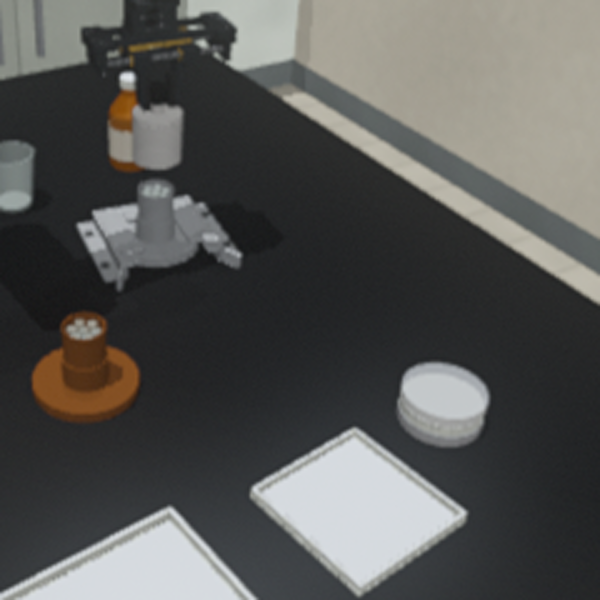

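The side view shows the cover held at (157,135), clear above the cup. The cup stands in the bracket at (157,215) with its rods visible, and the target tray is at (358,510). I'll carry the cover over.

>>> {"api": "apply_moves", "payload": {
  "travel": [
    [-0.02,-0.16,0],
    [-0.056,-0.47,0],
    [-0.11,-0.945,0]
  ],
  "delta_rot": [
    [0,0,0],
    [0,0,0],
    [0,0,0]
  ],
  "hand": [1,1,1]
}}

```text
clock: 26.15
tool_pos: [551.6, 74.3, 211.2]
orientation: [0.763, 0.646, -0.0, 0.0]
contact_force: [0.9, -0.3, -1.4]
opening: 25.4
grip_force: 45.0
```

>>> {"api": "apply_moves", "payload": {
  "travel": [
    [-0.037,-0.315,0],
    [-0.075,-0.63,0],
    [-0.11,-0.945,0]
  ],
  "delta_rot": [
    [0,0,0],
    [0,0,0],
    [0,0,0]
  ],
  "hand": [1,1,1]
}}

```text
clock: 26.52
tool_pos: [542.7, -1.9, 211.3]
orientation: [0.764, 0.645, -0.0, 0.0]
contact_force: [0.5, -0.0, -2.1]
opening: 25.3
grip_force: 45.0
```

>>> {"api": "apply_moves", "payload": {
  "travel": [
    [-0.037,-0.315,0],
    [-0.075,-0.63,0],
    [-0.11,-0.945,0]
  ],
  "delta_rot": [
    [0,0,0],
    [0,0,0],
    [0,0,0]
  ],
  "hand": [1,1,1]
}}

```text
clock: 26.9
tool_pos: [533.8, -77.4, 211.3]
orientation: [0.764, 0.645, -0.0, 0.0]
contact_force: [0.4, 0.9, -2.3]
opening: 25.8
grip_force: 45.0
```

>>> {"api": "apply_moves", "payload": {
  "travel": [
    [-0.037,-0.315,0],
    [-0.075,-0.63,0],
    [-0.11,-0.945,0]
  ],
  "delta_rot": [
    [0,0,0],
    [0,0,0],
    [0,0,0]
  ],
  "hand": [1,1,1]
}}

```text
clock: 27.28
tool_pos: [524.9, -152.9, 211.3]
orientation: [0.764, 0.645, -0.0, 0.0]
contact_force: [0.4, 0.0, -2.5]
opening: 25.1
grip_force: 45.0
```

>>> {"api": "apply_moves", "payload": {
  "travel": [
    [-0.037,-0.315,0],
    [-0.075,-0.63,0],
    [-0.11,-0.945,0]
  ],
  "delta_rot": [
    [0,0,0],
    [0,0,0],
    [0,0,0]
  ],
  "hand": [1,1,1]
}}

```text
clock: 27.65
tool_pos: [516.0, -228.5, 211.3]
orientation: [0.764, 0.645, 0.0, 0.0]
contact_force: [-0.3, -0.4, -1.7]
opening: 25.7
grip_force: 45.0
```

>>> {"api": "apply_moves", "payload": {
  "travel": [
    [-0.037,-0.315,0],
    [-0.075,-0.63,0],
    [-0.11,-0.945,0]
  ],
  "delta_rot": [
    [0,0,0],
    [0,0,0],
    [0,0,0]
  ],
  "hand": [1,1,1]
}}

```text
clock: 28.02
tool_pos: [507.3, -304.1, 211.3]
orientation: [0.764, 0.645, 0.0, 0.0]
contact_force: [0.0, 0.8, -1.9]
opening: 25.7
grip_force: 45.0
```

>>> {"api": "apply_moves", "payload": {
  "travel": [
    [-0.037,-0.315,0],
    [-0.075,-0.63,0],
    [-0.1,-0.85,0],
    [-0.11,-0.945,0],
    [-0.11,-0.945,0]
  ],
  "delta_rot": [
    [0,0,0],
    [0,0,0],
    [0,0,0],
    [0,0,0],
    [0,0,0]
  ],
  "hand": [1,1,1,1,1]
}}

```text
clock: 28.65
tool_pos: [499.2, -378.4, 211.4]
orientation: [0.764, 0.646, 0.0, 0.0]
contact_force: [-0.7, -0.6, -2.2]
opening: 25.7
grip_force: 45.0
```

>>> {"api": "apply_moves", "payload": {
  "travel": [
    [0,0,-0.2],
    [0,0,-0.5],
    [0,0,-0.8],
    [0,0,-1],
    [0,0,-1]
  ],
  "delta_rot": [
    [0,0,0],
    [0,0,0],
    [0,0,0],
    [0,0,0],
    [0,0,0]
  ],
  "hand": [1,1,1,1,1]
}}

```text
clock: 29.28
tool_pos: [499.2, -377.6, 130.8]
orientation: [0.763, 0.646, 0.0, -0.001]
contact_force: [-0.2, -0.7, -2.2]
opening: 25.8
grip_force: 45.0
```

```bash
python3 - <<'E'
from h import *
o=bot.get_obs();print(o["tool_pos"],o["contact_force"],o["opening"])
a=snap("side","s4.png")
x,y=proj("side",[498,-378,4]).astype(int)
cv2.imwrite("pics/s4c.png",cv2.resize(a[y-90:y+60,x-100:x+100],(800,600),interpolation=cv2.INTER_CUBIC));print(x,y)
E
```

```text
[ 499.1626695  -377.63609534  130.81083761] [-0.20404577 -0.67539607 -2.1708211 ] 25.826292116860806
340 303
```

View pics/s4c.png

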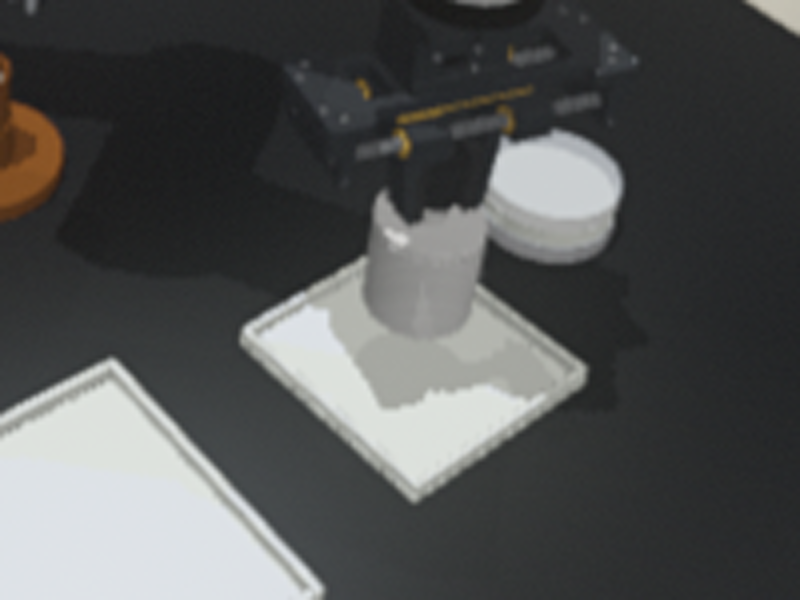

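The side crop shows the cover upright at (425,265) over the tray, which is centred at about (415,370). The height offset between them is consistent. I'll lower it gently.

>>> {"api": "apply_moves", "payload": {
  "travel": [
    [0,0,-0.15],
    [0,0,-0.3],
    [0,0,-0.42],
    [0,0,-0.52],
    [0,0,-0.58],
    [0,0,-0.59],
    [0,0,-0.6],
    [0,0,-0.6]
  ],
  "delta_rot": [
    [0,0,0],
    [0,0,0],
    [0,0,0],
    [0,0,0],
    [0,0,0],
    [0,0,0],
    [0,0,0],
    [0,0,0]
  ],
  "hand": [1,1,1,1,1,1,1,1]
}}

```text
clock: 30.32
tool_pos: [499.3, -378.4, 83.8]
orientation: [0.764, 0.646, 0.0, 0.001]
contact_force: [-0.1, 0.1, -1.4]
opening: 26.0
grip_force: 45.0
```

>>> {"api": "apply_moves", "payload": {
  "travel": [
    [0,0,-0.006],
    [0,0,-0.012],
    [0,0,-0.012]
  ],
  "delta_rot": [
    [0,0,0],
    [0,0,0],
    [0,0,0]
  ],
  "hand": [1,1,1]
}}

```text
clock: 30.7
tool_pos: [499.2, -378.3, 82.6]
orientation: [0.764, 0.646, 0.0, 0.0]
contact_force: [0.2, -0.2, -2.2]
opening: 25.8
grip_force: 45.0
```

>>> {"api": "apply_moves", "payload": {
  "travel": [
    [0,0,-0.006],
    [0,0,-0.012],
    [0,0,-0.012]
  ],
  "delta_rot": [
    [0,0,0],
    [0,0,0],
    [0,0,0]
  ],
  "hand": [1,1,1]
}}

```text
clock: 31.08
tool_pos: [499.2, -378.3, 81.6]
orientation: [0.764, 0.646, 0.0, 0.0]
contact_force: [-0.3, -0.2, -1.9]
opening: 25.7
grip_force: 45.0
```

>>> {"api": "apply_moves", "payload": {
  "travel": [
    [0,0,-0.006],
    [0,0,-0.012],
    [0,0,-0.012]
  ],
  "delta_rot": [
    [0,0,0],
    [0,0,0],
    [0,0,0]
  ],
  "hand": [1,1,1]
}}

```text
clock: 31.45
tool_pos: [499.2, -378.3, 80.7]
orientation: [0.764, 0.646, 0.0, 0.0]
contact_force: [-0.1, -0.1, -2.0]
opening: 25.4
grip_force: 45.0
```

>>> {"api": "apply_moves", "payload": {
  "travel": [
    [0,0,-0.006],
    [0,0,-0.012],
    [0,0,-0.012]
  ],
  "delta_rot": [
    [0,0,0],
    [0,0,0],
    [0,0,0]
  ],
  "hand": [1,1,1]
}}

```text
clock: 31.82
tool_pos: [499.2, -378.5, 80.5]
orientation: [0.764, 0.646, 0.0, 0.001]
contact_force: [-3.2, 1.7, 5.1]
opening: 25.9
grip_force: 45.0
```

The floor contact is felt at TCP z = 80.5, as predicted. I'll release and go straight up.

>>> {"api": "apply_moves", "payload": {
  "travel": [
    [0,0,0.004],
    [0,0,0.004],
    [0,0,0.004],
    [0,0,0.004],
    [0,0,0.004],
    [0,0,0.1],
    [0,0,0.3],
    [0,0,0.6],
    [0,0,1],
    [0,0,1]
  ],
  "delta_rot": [
    [0,0,0],
    [0,0,0],
    [0,0,0],
    [0,0,0],
    [0,0,0],
    [0,0,0],
    [0,0,0],
    [0,0,0],
    [0,0,0],
    [0,0,0]
  ],
  "hand": [0.3,0.1,-0.2,-0.4,-0.4,-0.4,-0.4,-0.4,-0.4,-0.4]
}}

```text
clock: 33.08
tool_pos: [500.0, -379.1, 163.2]
orientation: [0.764, 0.646, 0.0, 0.003]
contact_force: [0.1, 0.8, -0.2]
opening: 62.1
grip_force: 0.0
```

```bash
python3 - <<'E'
from h import *
o=bot.get_obs();print(o["clock"],o["tool_pos"],o["contact_force"],o["opening"])
p=cams.camera_params("wrist");a=snap("wrist","w5.png")
g=cv2.GaussianBlur(cv2.cvtColor(a,cv2.COLOR_BGR2GRAY),(5,5),0)
print("pred knob",proj("wrist",[499.2,-378.3,98],p))
x,y=proj("wrist",[499.2,-378.3,110],p).astype(int)
m=(g<60).astype(np.uint8);n,l,s,c=cv2.connectedComponentsWithStats(m)
print([(s[i].tolist(),c[i].round()) for i in range(1,n) if s[i,4]>150])
E
```

```text
33.075 [ 500.04269753 -379.05934705  163.16496914] [ 0.14469397  0.75407999 -0.18358287] 62.07114075395047
pred knob [256.3 204.7]
[([0, 0, 512, 384, 135128], array([257., 196.])), ([240, 182, 36, 41, 1183], array([257., 202.]))]
```

The knob sits where predicted, at (257,202) against (256,205), so the cover is standing upright and free. I'll hand in.

```bash
python3 -c "
from rig import bot;print(bot.hand_in())"
```

```text
the job is handed in; nothing more can be done
None
```

The job is handed in: I pushed the foot against the hidden stop (about 12 N at the wrist), pulled the cover off with the cup left in the bracket, and set the cover mouth down in the middle of the 150 mm tray; the hand-in returned no verdict.

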